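# Connect a round cell and switch on its test channel

## Robot

A 6-joint arm with a two-finger parallel gripper is mounted at the origin on the work surface. World frame = base frame: x ahead of the robot, y to its left, z up, the work surface at z = 0. Lengths are in m, angles in rad, forces in N, time in s.
With the tool pointing down it reaches from about 0.25 to 0.8 m from the base axis. Payload 8.5 kg.
Tool frame: the origin (TCP) lies at the very end of the fingers, on their centre line; the grasp point (between the pads) lies 19 mm behind it; z points along the fingers, y is the direction in which the jaws open and shut (so a half turn about z gives the same grasp; the last joint's range is limited). The gripper opens to 85 mm and grips with 20 to 120 N. Pads are 22 mm wide; open, the fingers measure 114 mm over their backs; the gripper's body (76 mm by 85 mm) begins 54 mm behind the grasp point. The pads swing forward as they close: fully open they stand 13 mm farther back than shut.
Start: joints at [-1.321, 0.238, -0.013, 1.319, 0, 1.571], TCP at [0.13, -0.509, 0.231] pointing down, gripper open.
Joint ranges: [-2.66, 2.66], [-1.03, 1.9], [-1.14, 1.46], [-1.82, 2.27], [-1.45, 1.34], [-3.14, 3.14]. Speed limits (rad/s): [2.22, 2.22, 2.79, 3.14, 3.14, 3.14].

## Interface

Orientations are given as a unit quaternion [w, x, y, z].
In Python, from station import r gives the robot as it stands.
- The arm moves only by the tool step_arm, never from a script. Its argument "plan" is a list of rows, each a list of 2 entries, a list of its own where there are three numbers: the shift along the tool's x, y, z in mm, then the turn, a rotation vector about the tool's x, y, z in degrees. A call has 1 to 20 rows; each row is the pose to reach, as a shift and turn from the pose commanded when the call began, along the tool's axes at that moment; what a row does not reach only later rows make up. A row lasts 1/10 s, in which the tool goes at most 50 mm and 8.59 degrees, less where a joint would pass 70% of its speed; a pose out of reach is approached as far as the arm can. A call with a gripper value outside its range is refused whole. "grip" is the closure, from 0 (fully open) to 1 (shut), set as the call begins (left out, the last holds). The fingers move at their own pace and stop on an object; "force" is the grip in N (left out, the last holds). Time passes only in rows, so rows that repeat a pose let the fingers close. It gives the time, the measured TCP pose, the force and the opening at its end, in the units of the state.
- r.get_obs(): the state, without advancing time (a new reading comes with each control period).
- r.get_image(name): name is "scene" or "top" or "wrist"; returns a dict with "pixels" (384x512x3 uint8, red, green, blue), "mtx" (3x3 intrinsics, pixels), "rvec" (rotation vector, rad) and "tvec" (3), from world to camera coordinates, as OpenCV has them. Camera axes: x right, y down, z forward; pixel columns grow to the right and rows downward; lengths in m; the calibration is good to about 2 mm. A picture is of the moment at which its call begins. There is no depth.
- r.hand_in(): hands the job in, once; it reports no verdict.
Trained networks look in the newest picture that a camera, given by its name, has taken for a name from the list of things; names that differ only in an ending like _2 or _b are one class to them, and where a whole thing is asked for, a point or a joint stands for the part that bears it (a point fixed in the world has none). Each returns a list of dicts, best first, with "confidence" (0 to 1); they miss things now and then, are a little off and sometimes report something else, mostly with a low value. They report only what shows in the picture. A call takes as long as a camera call. They do not tell look-alikes from the thing itself.
- r.masks_of(camera, thing): "mask" (384x512 bool, what is visible of it) and "centre" ([column, row] in pixels, amid what is visible of it).
The state is a dict: "clock": time; "joints": joint angles; "joint_vel": joint speeds; "tau": joint torques, N m; "ee_pos": TCP position; "eef_rot": TCP orientation; "wrist_force": force on the tool from outside, world axes, zero at the start; "wrist_torque": the same for the moment, N m; "gripper_width": opening from 0.0 (shut) to 1.0 (fully open).
Only numpy, scipy, OpenCV 4.12 (cv2) and the standard library are available. Lean on these libraries where they do the work, as an engineer would, in place of code of your own. Each camera call takes 0.05 s, during which the arm holds its last target.

## Task

One bay of the contact fixture holds a round cell, the other a square dummy: squeeze the lock tab of the fixture's carriage, slide the carriage all the way to the round cell so that its contact presses on the cell, and let it lock there. Then pinch both release tabs of the selector dial and turn its pointer from the middle mark to the mark with the same number of studs (one or two) as the round cell's bay, and let the dial lock there. Leave the cell and the dummy in their bays and everything else where it stands.

Things in the scene. Friction and masses are not known exactly. Their poses are not given: they have to be found in the camera images.
- fixture: Contact fixture, fixed to the table: an aluminium plate 100 (x) by 270 (y) by 12 mm; origin under its centre, z up. The carriage runs along its y. A bay lies at each end, from 66 to 119 mm either side of the centre, closed by an end wall 40 mm high over the table. The bay at +y has two steel studs (8 mm) on its end wall, the bay at -y has one. A notched steel rack (30 mm high over the table, at x = 30 to 38 mm) locks the carriage.
- carriage (a joint): Carriage position along the fixture's y (m): 0 in the middle, + towards the two-stud bay; stops at -0.042 and 0.042. Its tooth locks in notches at 0 and at -0.040 and +0.040, with 3 mm of play each way. It is a light beige block 56 (x) by 44 (y) mm, top 38 mm over the table, and slides with about 2 N once unlocked; the last few mm also press the spring contact against the cell (3 N more).
- carriage_grip (a point): Where to squeeze the carriage from above, 62 mm over the table, moving with the carriage; axes as the fixture's. On its -x side stands a fixed thumb plate, outer face 17 mm from this point; on its +x side (that of the rack) the sprung lock tab, outer face 27 mm from this point when free and 19 mm when fully pressed. Both are 26 mm wide along y and reach from about 4 mm over the block (z = 42 mm) to z = 76 mm. Fingers closing along x about this point press the tab home.
- slide_tab (a joint): Travel of the carriage's lock tab (m): 0 sprung out (locked when the tooth is in a notch), 0.008 pressed home; the carriage is free beyond 0.0045, between notches the tab stays at about 0.004. It moves along the fixture's -x and takes 3 to 6 N.
- contact_one: Brass sprung contact pin on the carriage's -y end, 10 mm across, 12 mm long, 25 mm over the table; yields up to 9 mm, 0.8 to 3 N. Its origin lies at table height under the carriage's centre (at rest), axes as the fixture's.
- contact_two: The same on the carriage's +y end.
- cell_center (a point): Centre of the round cell, a loose bright metal cylinder 26 mm across and 50 mm long, lying along the fixture's y in one of the two bays (93.5 mm from the fixture's centre) against its end wall. Its round ends show it.
- blank_center (a point): Centre of the square dummy, a loose bright metal block 26 by 26 by 50 mm, lying in the other bay.
- selector: Selector box, fixed to the table: beige, 130 by 130 by 50 mm; origin under its centre, z up. On its top, round the dial's axis (the box's z axis), a notched collar of outer radius 36 mm and 12 mm high. Marks on the top 52 mm from the axis: a flat bar towards +x (off), two studs at 60 degrees anticlockwise from it, one stud at 60 degrees clockwise from it.
- dial (a joint): Dial angle (rad), + anticlockwise seen from above: 0 pointer at the flat bar (towards the box's +x), 1.047 at two studs, -1.047 at one stud; stops at -1.1 and 1.1. Locks at these three angles with about 0.09 rad of play each way. Takes about 0.05 N m to turn once unlocked.
- dial_grip (a point): Point on the dial's axis at the height to pinch, 88 mm over the table (38 mm over the box); its axes turn with the dial: x along the pointer, y through the two release tabs. The tabs' outer faces are 27 mm either side of this point when free, 20 mm when pressed home; they are 22 mm wide (along x) and reach from 63 to 97 mm over the table. The dial's top, a disc 36 mm across with a pointer fin, ends 107 mm over the table.
- dial_tab_l (a joint): Travel of the release tab on the dial's +y side (m): 0 sprung out, 0.007 pressed home, takes 3 to 6.5 N. The dial turns only with both tabs beyond about 0.0045; between notches they stay at about 0.004.
- dial_tab_r (a joint): The same for the tab on the dial's -y side.
- beaker: Bystander: open glass beaker, 66 mm across, 90 mm high, origin under its centre.
- tray: Bystander: white open tray 70 by 100 by 25 mm, origin under its centre.
- screwdriver: Bystander: screwdriver 170 mm long, lying along its x.
- bottle: Bystander: white bottle, 60 mm across, 150 mm high, origin under its centre.
- meter: Bystander: dark hand meter 70 by 115 by 38 mm lying flat, origin under its centre.
- clip: Bystander: steel spring clip, 70 by 18 by 22 mm, origin under its centre.
- jar: Bystander: small amber jar, 44 mm across, 70 mm high, origin under its centre.
- flask: Bystander: tall slim bottle between the fixture and the selector box, 44 mm across, 220 mm high, origin under its centre.
Mind the look-alikes: they are no part of the job. Leave any green, orange or purple look-alike of the part that bears cell_center alone.

How it is judged:
By the outcome, as a careful person would: the job done as asked, in the order asked, and still so for the second after the job is handed in, with the robot touching nothing.
It also fails if it takes over 51 s, if anything falls off the work surface, if the arm or the gripper's body presses on something with over 40 N, if the wrist force passes 120 N, or if a joint passes its speed limit or range.

## Working session

There is one attempt and no reset: what is moved stays moved. The work goes in short steps, Python scripts to look and compute and a tool call to move; the robot and the scene stay as the last step left them, time stands still between calls to the robot, and variables do not carry over. Pictures are saved under pics/ and viewed, and the job is handed in when it is done.

Besides the shell and the picture viewer there is one more tool, called as a command line: name --argument value ..., lists and objects as JSON in quotes. step_arm: Moves the arm, as the interface text tells. Its arguments: {"type":"object","properties":{"plan":{"type":"array"},"grip":{"type":"number"},"force":{"type":"number"}},"required":["plan"]}

```bash
mkdir -p pics; ls; python3 - <<'E'
from station import r
import cv2,numpy as np
o=r.get_obs();print({k:np.round(v,3).tolist() for k,v in o.items()})
for n in ("scene","top"):
    im=r.get_image(n);cv2.imwrite(f"pics/{n}0.png",im["pixels"][:,:,::-1])
    R=cv2.Rodrigues(im["rvec"])[0];print(n,im["mtx"].tolist(),(-R.T@np.array(im["tvec"]).ravel()).round(3),R.round(3).tolist())
E
```

```text
pics
{'clock': 0.0, 'joints': [-1.321, 0.239, -0.014, 1.319, 0.0, 1.571], 'joint_vel': [0.001, -0.001, 0.0, -0.001, 0.001, -0.001], 'tau': [-0.0, -53.878, 34.644, 0.018, -0.0, -0.0], 'ee_pos': [0.13, -0.508, 0.231], 'eef_rot': [-0.001, 0.992, 0.125, -0.0], 'wrist_force': [1.297, -0.646, -0.091], 'wrist_torque': [0.013, -0.009, 0.007], 'gripper_width': 1.004}
scene [[379.5340808501245, 0.0, 253.82825066190787], [0.0, 379.5340808501245, 188.20515353609844], [0.0, 0.0, 1.0]] [ 0.741 -0.4    0.815] [[0.907, 0.422, -0.013], [0.355, -0.779, -0.517], [-0.228, 0.465, -0.856]]
top [[499.38658243512265, 0.0, 262.8485950828184], [0.0, 499.38658243512265, 192.71016916217064], [0.0, 0.0, 1.0]] [0.458 0.009 1.353] [[0.023, -1.0, 0.015], [-0.996, -0.024, -0.089], [0.089, -0.012, -0.996]]
```

View pics/scene0.png

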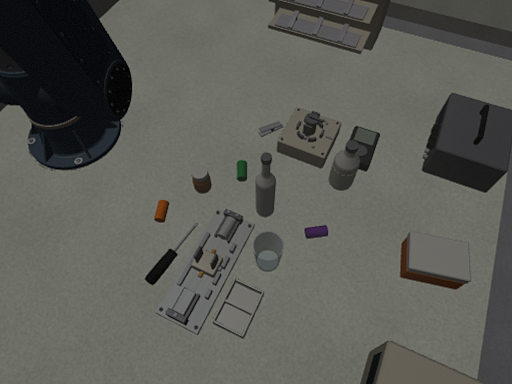

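View pics/top0.png

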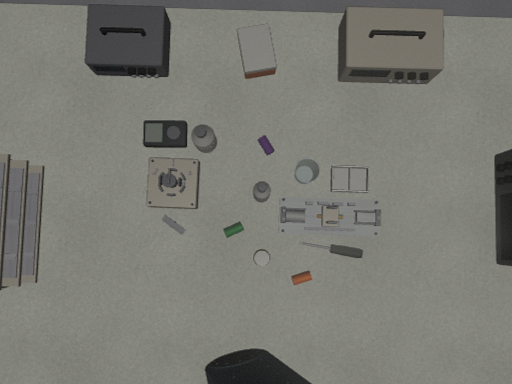

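```bash
python3 - <<'E'
import cv2,numpy as np
t=cv2.imread("pics/top0.png");s=cv2.imread("pics/scene0.png")
up=lambda a,k:cv2.convertScaleAbs(cv2.resize(a,None,fx=k,fy=k,interpolation=cv2.INTER_CUBIC),alpha=1.6)
cv2.imwrite("pics/a.png",np.vstack([up(t[185:250,270:390],6.5),]))
cv2.imwrite("pics/b.png",up(s[200:335,150:265],4.4))
cv2.imwrite("pics/c.png",np.hstack([up(t[145:220,135:215],5)[:375],up(s[100:175,265:345],5)]))
E
```

```text
(no output)
```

View pics/a.png

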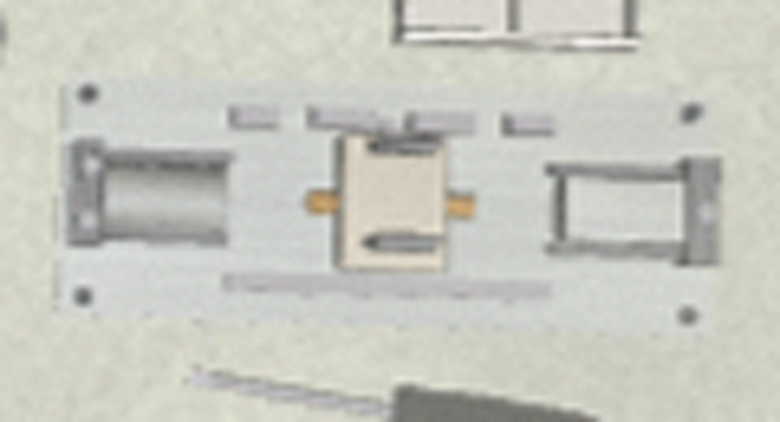

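View pics/b.png

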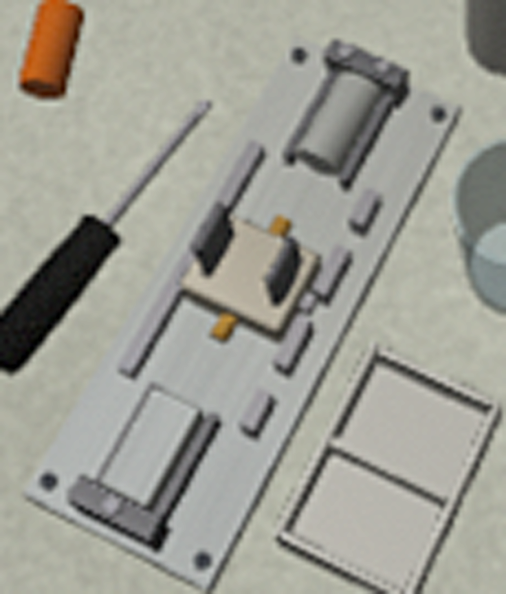

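View pics/c.png

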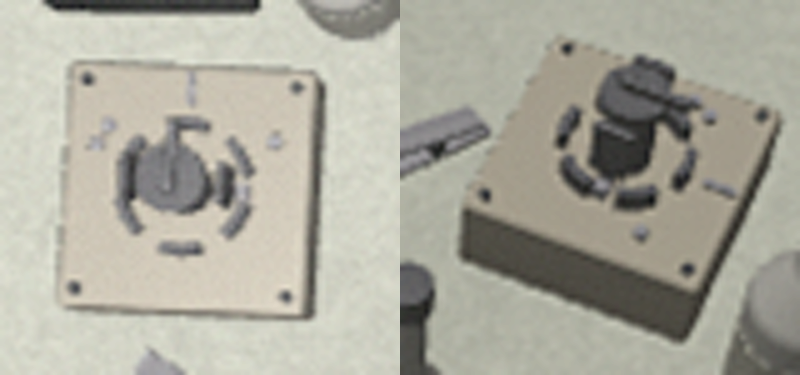

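```bash
cat > h.py <<'E'
from station import r
import cv2,numpy as np
from scipy.spatial.transform import Rotation as Ro
def cam(n):
    im=r.get_image(n);im["R"]=cv2.Rodrigues(np.array(im["rvec"]))[0];im["t"]=np.array(im["tvec"]).ravel();return im
def ray(im,px,z):
    d=im["R"].T@np.linalg.inv(im["mtx"])@np.array([px[0],px[1],1.]);c=-im["R"].T@im["t"]
    return c+d*(z-c[2])/d[2]
def proj(im,P):
    return cv2.projectPoints(np.array(P,float).reshape(-1,3),np.array(im["rvec"]),np.array(im["tvec"]),np.array(im["mtx"]),None)[0].reshape(-1,2)
E
python3 - <<'E'
from h import *
for n in("top","scene"):
    im=cam(n)
    for th in ("fixture","selector","carriage","carriage_grip","dial","dial_grip","cell_center","blank_center","flask","beaker"):
        for d in r.masks_of(n,th)[:2]:
            m=d["mask"].astype(np.uint8)
            x=cv2.minAreaRect(cv2.findNonZero(m))
            print(n,th,round(d["confidence"],2),np.round(d["centre"],1),m.sum(),np.round(cv2.boxPoints(x),1).tolist())
    if n=="top":
        a=[(62,80),(722,95),(716,335),(57,310)]
        P=np.array([ray(im,(p[0]/6.5+270-.4,p[1]/6.5+185-.4),.012) for p in a]);print(P.round(4),P.mean(0))
        b=[(75,62),(325,75),(312,318),(62,303)]
        P=np.array([ray(im,(p[0]/5+135-.4,p[1]/5+145-.4),.05) for p in b]);print(P.round(4),P.mean(0))
E
```

```text
top fixture 0.81 [326.2 215.1] 3358 [[277.6000061035156, 233.0], [278.8999938964844, 194.8000030517578], [379.6000061035156, 198.0], [378.29998779296875, 236.1999969482422]]
top selector 0.7 [170.1 180.7] 2498 [[145.39999389648438, 206.5], [147.5, 156.6999969482422], [199.39999389648438, 159.0], [197.3000030517578, 208.6999969482422]]
top selector 0.47 [363.8 215.9] 212 [[354.0, 212.0], [374.0, 212.0], [374.0, 222.0], [354.0, 222.0]]
top carriage 0.87 [329.2 214.8] 402 [[314.29998779296875, 207.89999389648438], [335.8999938964844, 200.6999969482422], [343.20001220703125, 222.60000610351562], [321.6000061035156, 229.8000030517578]]
top carriage 0.54 [201.2 137.8] 554 [[185.0, 137.0], [201.5, 120.5], [221.5, 140.5], [205.0, 157.0]]
top carriage_grip 0.76 [333.1 214.8] 440 [[313.3999938964844, 221.1999969482422], [324.20001220703125, 199.60000610351562], [344.6000061035156, 209.8000030517578], [333.79998779296875, 231.39999389648438]]
top dial 0.73 [170.6 178. ] 252 [[156.5, 180.6999969482422], [164.8000030517578, 168.1999969482422], [184.6999969482422, 181.5], [176.39999389648438, 193.
[... 3073 characters left out ...]
2, 235.60000610351562], [226.8000030517578, 214.39999389648438], [236.8000030517578, 219.39999389648438], [226.1999969482422, 240.60000610351562]]
scene flask 0.89 [262.3 186.3] 933 [[255.0, 154.0], [275.0, 154.0], [275.0, 216.0], [255.0, 216.0]]
scene flask 0.5 [184.5 301.8] 356 [[171.89999389648438, 309.5], [184.60000610351562, 287.20001220703125], [197.0, 294.29998779296875], [184.1999969482422, 316.6000061035156]]
scene beaker 0.64 [265.2 249.8] 1011 [[252.0, 231.0], [283.0, 231.0], [283.0, 271.0], [252.0, 271.0]]
scene beaker 0.41 [162.2 266.9] 565 [[142.60000610351562, 278.5], [190.0, 219.1999969482422], [200.3000030517578, 227.39999389648438], [152.89999389648438, 286.70001220703125]]
```

```bash
cat >> h.py <<'E'
def yaw_q(deg): # tool down, tool x at yaw deg
    a=np.radians(deg);x=np.array([np.cos(a),np.sin(a),0]);z=np.array([0,0,-1.]);return np.column_stack([x,np.cross(z,x),z])
def rel(pos,yawdeg):
    o=r.get_obs();w,x,y,z=o["eef_rot"];R=Ro.from_quat([x,y,z,w]).as_matrix()
    s=R.T@(np.array(pos)-o["ee_pos"])*1000
    t=Ro.from_matrix(R.T@yaw_q(yawdeg)).as_rotvec(degrees=True)
    print("pos",np.round(o["ee_pos"],4),"yaw",np.degrees(np.arctan2(R[1,0],R[0,0])).round(2),"tool z",R[:,2].round(4),"shift",s.round(1),"turn",t.round(2))
E
python3 - <<'E'
from h import *
rel([.5,-.189,.23],90)
im=cam("top"); sc=cam("scene")
for n,px,ps in (("flask",(262,200),(265,215)),("beaker",(305,181),(268,268))): print(n,ray(im,px,0).round(3),ray(sc,ps,0).round(3))
print(ray(im,(262,186),.22),ray(im,(307,170),.09),ray(sc,(266,158),.22))
E
```

```text
pos [ 0.1298 -0.5087  0.2313] yaw 14.31 tool z [ 0.e+00  1.e-04 -1.e+00] shift [ 437.7 -218.3    1.3] turn [ -0.    -0.   -75.69]
flask [ 0.558 -0.006  0.   ] [ 0.58  -0.015  0.   ]
beaker [ 0.613 -0.122  0.   ] [ 0.64  -0.133  0.   ]
[ 0.57406719 -0.00291861  0.22      ] [ 0.63126393 -0.11819004  0.09      ] [ 0.57496567 -0.00566424  0.22      ]
```

step_arm --plan '[[[44,-22,0],[0,0,-8]],[[88,-44,0],[0,0,-15]],[[131,-66,0],[0,0,-23]],[[175,-88,0],[0,0,-30]],[[219,-109,0],[0,0,-38]],[[263,-131,0],[0,0,-45]],[[306,-153,0],[0,0,-53]],[[350,-175,0],[0,0,-61]],[[394,-197,0],[0,0,-68]],[[438,-218,0],[0,0,-75.7]],[[438,-218,0],[0,0,-75.7]],[[438,-218,0],[0,0,-75.7]]]' --grip 0 --force 25

```text
clock: 2.5
ee_pos: [0.5008, -0.1881, 0.2309]
eef_rot: [-0.0, 0.706, 0.708, -0.0]
wrist_force: [-0.3, -1.0, -0.1]
gripper_width: 0.995
```

```bash
python3 - <<'E'
from h import *
im=cam("wrist");cv2.imwrite("pics/w1.png",cv2.convertScaleAbs(im["pixels"][:,:,::-1],alpha=1.4))
rel([.519,-.189,.12],90)
print(r.get_obs()["joints"],r.get_obs()["clock"],(-im["R"].T@im["t"]).round(3),im["R"].round(3).tolist())
np.save("w1.npy",{k:im[k] for k in("mtx","rvec","tvec","R","t")},allow_pickle=True)
E
```

```text
pos [ 0.5001 -0.1889  0.2311] yaw 90.01 tool z [-8.e-04  1.e-04 -1.e+00] shift [-1.000e-01  1.900e+01  1.111e+02] turn [-0.05 -0.01  0.01]
[-3.61120445e-01  2.55384936e-01  9.31423316e-03  1.32554204e+00
 -1.87408765e-04  1.20942689e+00] 2.55 [ 0.501 -0.122  0.372] [[1.0, 0.003, -0.0], [0.003, -0.965, 0.263], [0.0, -0.263, -0.965]]
```

View pics/w1.png

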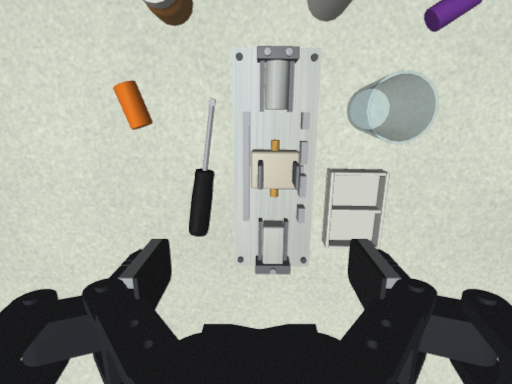

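```bash
python3 - <<'E'
import cv2,numpy as np
t=cv2.imread("pics/w1.png")
up=lambda a,k:cv2.resize(a,None,fx=k,fy=k,interpolation=cv2.INTER_CUBIC)
cv2.imwrite("pics/w1a.png",up(t[130:210,230:325],8)[:600,:])
cv2.imwrite("pics/w1b.png",up(t[35:275,220:330],2.5))
E
```

```text
(no output)
```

View pics/w1a.png

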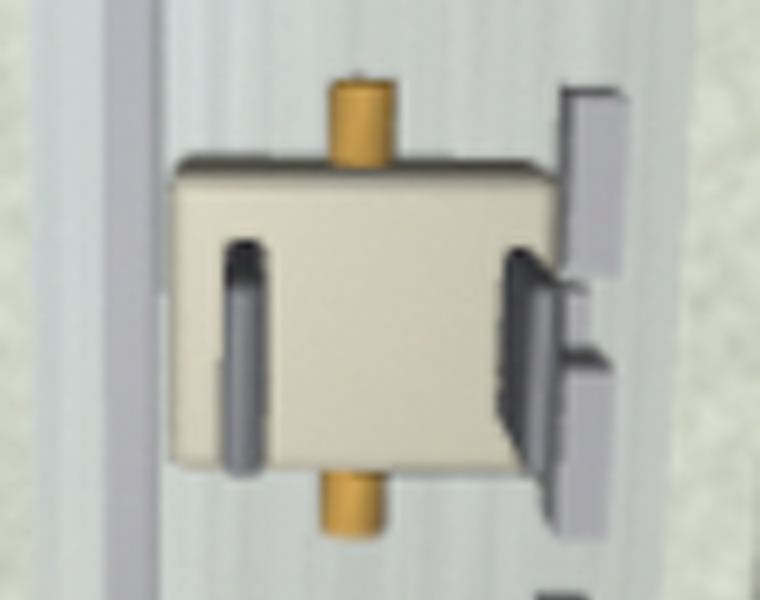

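View pics/w1b.png

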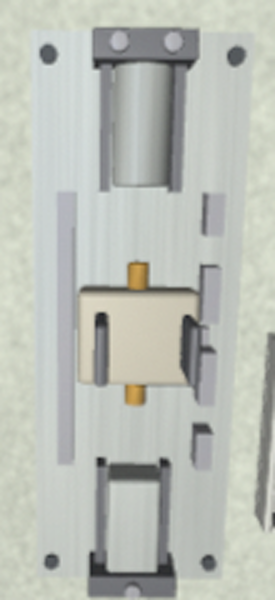

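```bash
python3 - <<'E'
from h import *
im=np.load("w1.npy",allow_pickle=True).item()
A=lambda p,z:ray(im,(p[0]/8+230-.44,p[1]/8+130-.44),z).round(4)
B=lambda p,z:ray(im,(p[0]/2.5+220-.3,p[1]/2.5+35-.3),z).round(4)
print("block",A((172,180),.038),A((556,180),.038),A((172,466),.038))
print("thumb outer",A((222,285),.076),A((222,470),.076),"tab outer",A((556,290),.076),A((541,470),.076), "thumb in",A((265,380),.076))
print("plate",B((30,30),.012),B((251,38),.012),B((43,575),.012),B((222,578),.012))
print("pin",A((330,85),.028),A((396,85),.028),A((322,535),.028),A((384,535),.028))
print("rack",A((106,100),.03),A((106,560),.03),A((628,100),.03),A((608,530),.03))
E
```

```text
block [ 0.492  -0.1648  0.038 ] [ 0.5458 -0.1647  0.038 ] [ 0.4918 -0.2062  0.038 ]
thumb outer [ 0.4992 -0.1731  0.076 ] [ 0.4992 -0.1971  0.076 ] tab outer [ 0.5413 -0.1736  0.076 ] [ 0.5402 -0.197   0.076 ] thumb in [ 0.5047 -0.1853  0.076 ]
plate [ 0.4703 -0.0518  0.012 ] [ 0.5683 -0.0548  0.012 ] [ 0.4715 -0.3194  0.012 ] [ 0.5678 -0.3209  0.012 ]
pin [ 0.5143 -0.1525  0.028 ] [ 0.5238 -0.1524  0.028 ] [ 0.514  -0.2194  0.028 ] [ 0.5233 -0.2193  0.028 ]
rack [ 0.4824 -0.1545  0.03  ] [ 0.4816 -0.2228  0.03  ] [ 0.5567 -0.1543  0.03  ] [ 0.5567 -0.2179  0.03  ]
```

```bash
python3 - <<'E'
from h import *
im=cam("top")
cv2.imwrite("pics/t2.png",cv2.convertScaleAbs(cv2.resize(im["pixels"][195:235,305:355,::-1],None,fx=12,fy=12,interpolation=cv2.INTER_CUBIC),alpha=1.5))
for z,y in((.038,-.186),(.076,-.186)):
  for x in(.491,.515,.519,.547): print(z,x,proj(im,[x,y,z]))
w=np.load("w1.npy",allow_pickle=True).item()
E
```

```text
0.038 0.491 [[329.88940812 226.10337225]]
0.038 0.515 [[329.98870518 216.98822043]]
0.038 0.519 [[330.00522344 215.47189773]]
0.038 0.547 [[330.12060211 204.88050641]]
0.076 0.491 [[332.09212386 225.77718251]]
0.076 0.515 [[332.19068614 216.39291153]]
0.076 0.519 [[332.20708125 214.83190772]]
0.076 0.547 [[332.32159242 203.92911735]]
```

View pics/t2.png

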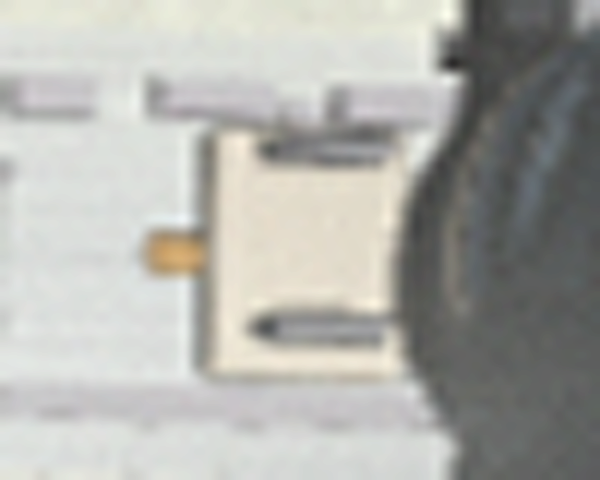

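step_arm --plan '[[[0,6,40],[0,0,0]],[[1,12,80],[0,0,0]],[[2,16,115],[0,0,0]],[[3,16,140],[0,0,0]],[[3,16,160],[0,0,0]],[[3,16,175],[0,0,0]],[[3,16,187],[0,0,0]],[[3,16,187],[0,0,0]],[[3,16,187],[0,0,0]]]'

```text
clock: 3.5
ee_pos: [0.5161, -0.1868, 0.0448]
eef_rot: [0.0, 0.707, 0.707, 0.0]
wrist_force: [0.1, 0.0, 0.6]
gripper_width: 0.997
```

```bash
python3 - <<'E'
from h import *
im=cam("wrist");cv2.imwrite("pics/w2.png",cv2.convertScaleAbs(im["pixels"][:,:,::-1],alpha=1.4))
rel([.516,-.186,.044],90)
E
```

```text
pos [ 0.5165 -0.1867  0.0452] yaw 89.96 tool z [ 1.1e-03 -3.0e-04 -1.0e+00] shift [ 0.7 -0.6  1.2] turn [ 0.06  0.02 -0.04]
```

View pics/w2.png

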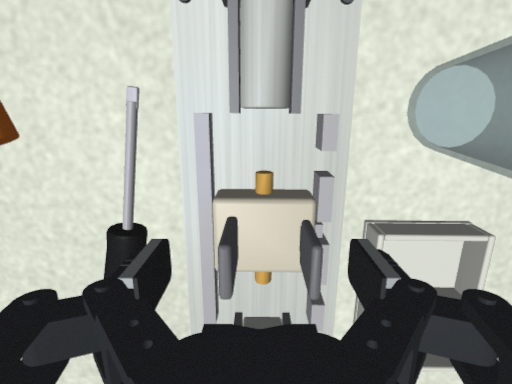

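step_arm --plan '[[[0,0,0],[0,0,0]],[[0,0,0],[0,0,0]],[[0,0,0],[0,0,0]],[[0,0,0],[0,0,0]],[[0,0,0],[0,0,0]],[[0,0,0],[0,0,0]],[[0,0,0],[0,0,0]],[[0,0,0],[0,0,0]]]' --grip 1 --force 25

```text
clock: 4.35
ee_pos: [0.5162, -0.1863, 0.0453]
eef_rot: [0.0, 0.707, 0.707, -0.0]
wrist_force: [-4.7, 0.2, 10.2]
gripper_width: 0.407
```

```bash
python3 - <<'E'
from h import *
im=cam("wrist");cv2.imwrite("pics/w3.png",cv2.convertScaleAbs(im["pixels"][:,:,::-1],alpha=1.4))
o=r.get_obs();print(o["wrist_force"],o["wrist_torque"],o["gripper_width"]*85);rel([.516,-.146,.044],90)
E
```

```text
[-4.52266864 -0.46464107 10.08987334] [ 0.0286056   0.43445331 -0.22243594] 34.5602784923034
pos [ 0.5161 -0.1863  0.0453] yaw 89.98 tool z [ 4.e-04 -5.e-04 -1.e+00] shift [40.3 -0.2  1.3] turn [ 0.02  0.03 -0.02]
```

View pics/w3.png

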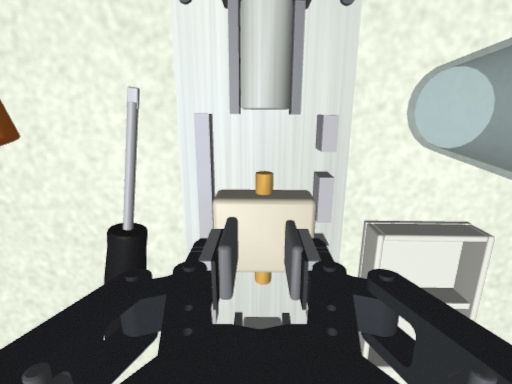

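step_arm --plan '[[[3,0,0],[0,0,0]],[[7,0,0],[0,0,0]],[[11,0,0],[0,0,0]],[[15,0,0],[0,0,0]],[[19,0,0],[0,0,0]],[[23,0,0],[0,0,0]],[[27,0,0],[0,0,0]],[[31,0,0],[0,0,0]],[[35,0,0],[0,0,0]],[[38,0,0],[0,0,0]],[[40,0,0],[0,0,0]],[[41,0,0],[0,0,0]],[[41,0,0],[0,0,0]],[[41,0,0],[0,0,0]]]'

```text
clock: 5.8
ee_pos: [0.5165, -0.1457, 0.0453]
eef_rot: [0.001, 0.707, 0.707, -0.0]
wrist_force: [-2.8, -2.1, 8.9]
gripper_width: 0.41
```

```bash
python3 - <<'E'
from h import *
im=cam("wrist");cv2.imwrite("pics/w4.png",cv2.convertScaleAbs(im["pixels"][:,:,::-1],alpha=1.4))
o=r.get_obs();print(o["wrist_force"],o["wrist_torque"],o["gripper_width"]*85);rel([.516,-.146,.044],90)
E
```

```text
[-2.5801411  -1.84653472  9.73480258] [-0.35639025  0.22228509 -0.20158133] 34.54560789189724
pos [ 0.5165 -0.1457  0.0453] yaw 89.98 tool z [ 9.0e-04 -1.3e-03 -1.0e+00] shift [-0.3 -0.5  1.3] turn [ 0.05  0.07 -0.02]
```

View pics/w4.png

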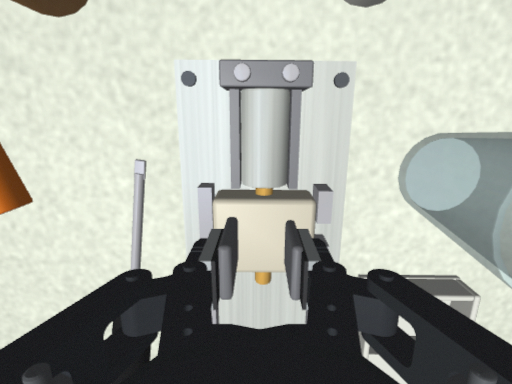

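step_arm --plan '[[[1,0,0],[0,0,0]],[[1,0,0],[0,0,0]],[[1,0,0],[0,0,0]]]'

```text
clock: 6.15
ee_pos: [0.5165, -0.1449, 0.0453]
eef_rot: [0.001, 0.707, 0.707, -0.0]
wrist_force: [-4.4, -3.4, 8.8]
gripper_width: 0.404
```

step_arm --plan '[[[0,0,0],[0,0,0]],[[0,0,0],[0,0,0]],[[0,0,0],[0,0,0]],[[0,0,0],[0,0,0]],[[0,0,0],[0,0,0]],[[0,0,0],[0,0,0]]]' --grip 0

```text
clock: 6.75
ee_pos: [0.5161, -0.144, 0.0442]
eef_rot: [-0.0, 0.707, 0.707, -0.0]
wrist_force: [0.1, 0.0, 0.1]
gripper_width: 0.999
```

```bash
python3 - <<'E'
from h import *
im=cam("wrist");cv2.imwrite("pics/w5.png",cv2.convertScaleAbs(im["pixels"][:,:,::-1],alpha=1.4))
o=r.get_obs();print(o["wrist_force"],o["gripper_width"]*85,o["clock"]);rel([.516,-.146,.044],90)
E
```

```text
[ 0.15054069 -1.30066442  1.01486189] 85.09094909721327 6.8
pos [ 0.5162 -0.1441  0.0442] yaw 90.02 tool z [-3.e-04  2.e-04 -1.e+00] shift [-1.9 -0.2  0.2] turn [-0.02 -0.01  0.02]
```

View pics/w5.png

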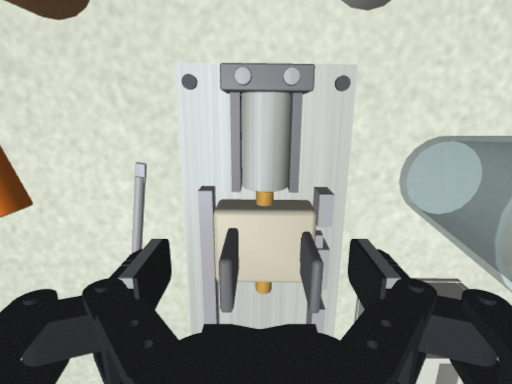

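step_arm --plan '[[[0,0,-15],[0,0,0]],[[0,0,-40],[0,0,0]],[[-10,0,-80],[0,0,0]],[[-20,0,-120],[0,0,0]],[[-30,-10,-160],[0,0,0]],[[-40,-10,-190],[0,0,0]],[[-40,-10,-190],[0,0,0]],[[-40,-10,-190],[0,0,0]]]'

```text
clock: 7.6
ee_pos: [0.5064, -0.1844, 0.2345]
eef_rot: [0.0, 0.707, 0.707, 0.0]
wrist_force: [0.5, 0.3, -0.6]
gripper_width: 0.997
```

```bash
python3 - <<'E'
from h import *
im=cam("wrist");p=im["pixels"][:,:,::-1]
cv2.imwrite("pics/w6.png",cv2.convertScaleAbs(cv2.resize(p[30:230,220:330],None,fx=3,fy=3,interpolation=cv2.INTER_CUBIC),alpha=1.4))
np.save("w6.npy",{k:im[k] for k in("mtx","rvec","tvec","R","t")},allow_pickle=True)
rel([.516,-.146,.24],90)
E
```

```text
pos [ 0.5059 -0.184   0.2335] yaw 90.0 tool z [-9.e-04  5.e-04 -1.e+00] shift [38.  10.1 -6.5] turn [-0.05 -0.03  0.  ]
```

View pics/w6.png

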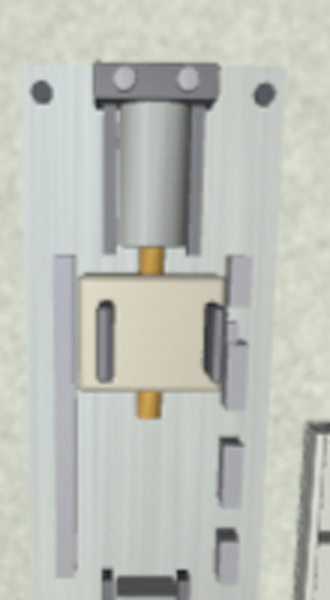

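```bash
python3 - <<'E'
from h import *
im=np.load("w6.npy",allow_pickle=True).item()
A=lambda p,z:ray(im,(p[0]/3+220-.33,p[1]/3+30-.33),z).round(4)
print("block",A((80,278),.038),A((80,388),.038))
print("tab",A((224,305),.076),A((224,380),.076),"thumb",A((96,303),.076))
print("pinfar",A((150,247),.03),"pinback",A((148,418),.03),"cellend",A((150,247),.025))
E
```

```text
block [ 0.4929 -0.1287  0.038 ] [ 0.4924 -0.1695  0.038 ]
tab [ 0.5418 -0.1362  0.076 ] [ 0.5426 -0.1609  0.076 ] thumb [ 0.4996 -0.1355  0.076 ]
pinfar [ 0.5189 -0.1177  0.03  ] pinback [ 0.5187 -0.1825  0.03  ] cellend [ 0.519  -0.1177  0.025 ]
```

step_arm --plan '[[[20,-20,-30],[0,0,-6]],[[60,-40,-60],[0,0,-14]],[[100,-60,-70],[0,0,-22]],[[145,-66,-75],[0,0,-30]],[[190,-66,-75],[0,0,-38]],[[235,-66,-75],[0,0,-46]],[[280,-50,-75],[0,0,-54]],[[320,-20,-70],[0,0,-62]],[[360,10,-60],[0,0,-70]],[[400,40,-45],[0,0,-78]],[[412,54,-30],[0,0,-86]],[[412,54,-27],[0,0,-90]],[[412,54,-27],[0,0,-90]],[[412,54,-27],[0,0,-90]]]'

```text
clock: 9.05
ee_pos: [0.5595, 0.2278, 0.2603]
eef_rot: [-0.001, 0.001, 1.0, -0.0]
wrist_force: [-0.2, -0.8, 0.4]
gripper_width: 0.999
```

```bash
python3 - <<'E'
from h import *
im=cam("wrist");p=im["pixels"][:,:,::-1]
cv2.imwrite("pics/w7.png",cv2.convertScaleAbs(p,alpha=1.4))
np.save("w7.npy",{k:im[k] for k in("mtx","rvec","tvec","R","t")},allow_pickle=True)
print(proj(im,[[.595,.2276,.05]]),r.get_obs()["joints"])
rel([.595,.2276,.24],180)
E
```

```text
[[259.17755022 198.02913794]] [3.86244650e-01 3.72297506e-01 2.54870379e-01 1.45407575e+00
 1.40951159e-04 3.88169561e-01]
pos [0.5598 0.2277 0.2611] yaw 179.89 tool z [-7.e-04 -1.e-04 -1.e+00] shift [-35.3  -0.   21.1] turn [-0.01 -0.04 -0.11]
```

View pics/w7.png

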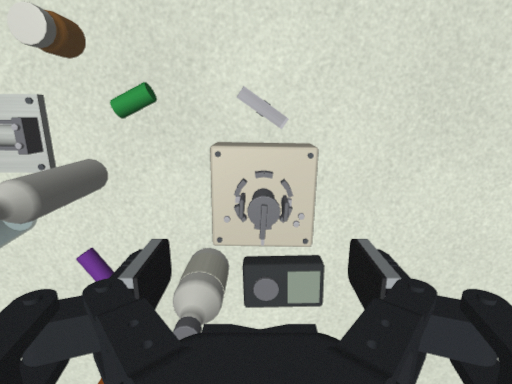

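```bash
python3 - <<'E'
from h import *
p=cv2.imread("pics/w7.png")
cv2.imwrite("pics/w7a.png",cv2.resize(p[135:255,200:330],None,fx=5,fy=5,interpolation=cv2.INTER_CUBIC))
im=cam("top");r.masks_of
for d in r.masks_of("top","bottle")[:2]+r.masks_of("top","meter")[:1]:
    print(d["confidence"],d["centre"],ray(im,d["centre"],.075))
w=np.load("w7.npy",allow_pickle=True).item()
print("bottle cap",ray(w,(188,325),.15),"body base left/right", ray(im,(199,131),.15))
cv2.imwrite("pics/t3.png",cv2.resize(im["pixels"][110:220,135:230,::-1],None,fx=5,fy=5,interpolation=cv2.INTER_CUBIC))
E
```

```text
0.65 [203.9, 139.9] [0.70525009 0.14872142 0.075     ]
0.66 [163.8, 133.9] [0.71832086 0.25285946 0.075     ]
bottle cap [0.69779199 0.1566177  0.15      ] body base left/right [0.71241703 0.15318858 0.15      ]
```

View pics/w7a.png

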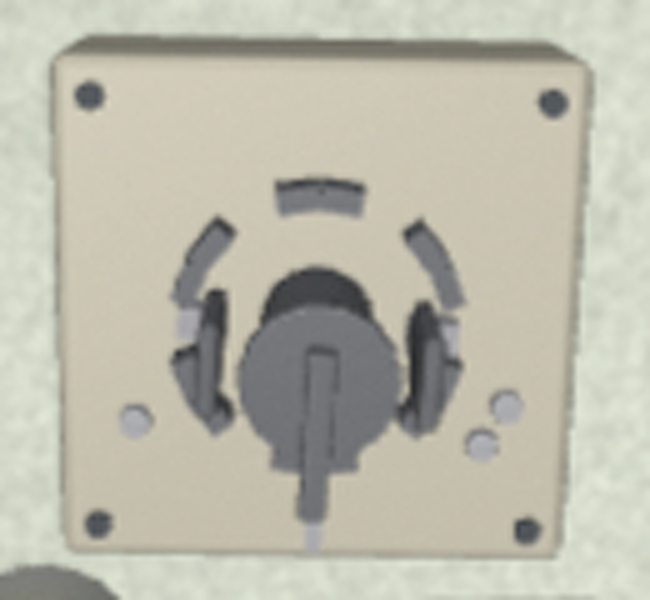

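View pics/t3.png

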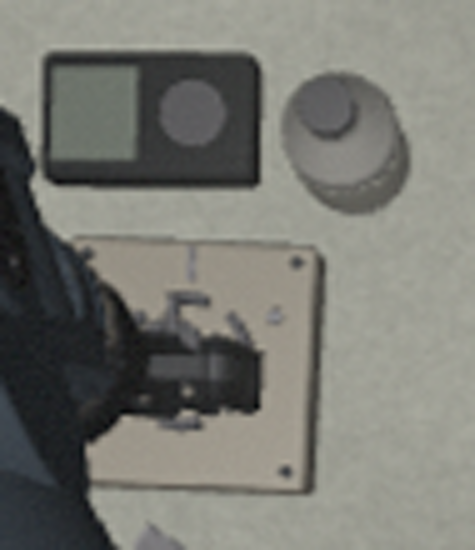

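```bash
python3 - <<'E'
from h import *
im=np.load("w7.npy",allow_pickle=True).item()
A=lambda p,z:ray(im,(p[0]/5+200-.4,p[1]/5+135-.4),z).round(4)
b=np.array([A(p,.05) for p in((90,96),(554,103),(527,531),(98,523))]);print(b,b.mean(0))
for i,j in((0,3),(1,2)): d=b[j]-b[i];print("yaw",np.degrees(np.arctan2(d[1],d[0])))
for i,j in((0,1),(3,2)): d=b[j]-b[i];print("yaw",np.degrees(np.arctan2(-d[0],d[1])))
print("disc z.097",A((320,382),.097),"z.1",A((320,382),.1))
print("studs",A((508,405),.053),A((481,445),.053),A((136,420),.053))
print("tabs",A((228,415),.097),A((437,415),.097),A((180,360),.063),A((205,330),.097),A((425,330),.097))
print("collar back",A((320,180),.062),A((172,300),.062),A((465,300),.062))
print("ptr",A((318,350),.107),A((310,520),.107))
E
```

```text
[[0.5405 0.1785 0.05  ]
 [0.5423 0.2883 0.05  ]
 [0.6521 0.2862 0.05  ]
 [0.6498 0.1764 0.05  ]] [0.596175 0.23235  0.05    ]
yaw -1.1006983979594662
yaw -1.0956873348815281
yaw -0.9391909457355923
yaw -1.2000093222427703
disc z.097 [0.596  0.2324 0.097 ] z.1 [0.595  0.2324 0.1   ]
studs [0.6169 0.2797 0.053 ] [0.6274 0.2733 0.053 ] [0.6207 0.1873 0.053 ]
tabs [0.6035 0.2125 0.097 ] [0.6036 0.2578 0.097 ] [0.6019 0.1994 0.063 ] [0.5843 0.2078 0.097 ] [0.5843 0.2548 0.097 ]
collar back [0.5584 0.2328 0.062 ] [0.5873 0.1978 0.062 ] [0.5873 0.2672 0.062 ]
ptr [0.5856 0.2318 0.107 ] [0.6238 0.2302 0.107 ]
```

```bash
python3 - <<'E'
from h import *
im=cam("top")
P=np.array([ray(im,(p[0]/5+135-.4,p[1]/5+145-.4),.05) for p in((87,78),(297,87),(286,296),(74,287))]);print(P.round(4),P.mean(0))
rel([.596,.2315,.071],178.9)
E
```

```text
[[0.6526 0.2857 0.05  ]
 [0.6506 0.1755 0.05  ]
 [0.5404 0.1773 0.05  ]
 [0.5425 0.2878 0.05  ]] [0.59651544 0.23157149 0.05      ]
pos [0.5602 0.2275 0.262 ] yaw 179.94 tool z [ 9.e-04  5.e-04 -1.e+00] shift [-35.7   3.9 191. ] turn [0.03 0.05 1.04]
```

step_arm --plan '[[[-18,2,30],[0,0,1]],[[-36,4.5,60],[0,0,1]],[[-36,4.5,95],[0,0,1]],[[-36,4.5,125],[0,0,1]],[[-36,4.5,150],[0,0,1]],[[-36,4.5,170],[0,0,1]],[[-36,4.5,185],[0,0,1]],[[-36,4.5,191],[0,0,1]],[[-36,4.5,191],[0,0,1]],[[-36,4.5,191],[0,0,1]]]'

```text
clock: 10.3
ee_pos: [0.5967, 0.2325, 0.0713]
eef_rot: [0.001, 0.009, 1.0, 0.0]
wrist_force: [0.2, -0.7, 0.5]
gripper_width: 1.0
```

```bash
python3 - <<'E'
from h import *
im=cam("wrist");p=im["pixels"][:,:,::-1]
cv2.imwrite("pics/w8.png",cv2.convertScaleAbs(p,alpha=1.4))
rel([.5963,.232,.071],178.9);print(r.get_obs()["wrist_force"])
E
```

```text
pos [0.5968 0.2325 0.0715] yaw 179.0 tool z [ 1.6e-03  7.0e-04 -1.0e+00] shift [ 0.5 -0.6  0.5] turn [0.04 0.09 0.1 ]
[0.61488999 0.35471314 0.35831528]
```

View pics/w8.png

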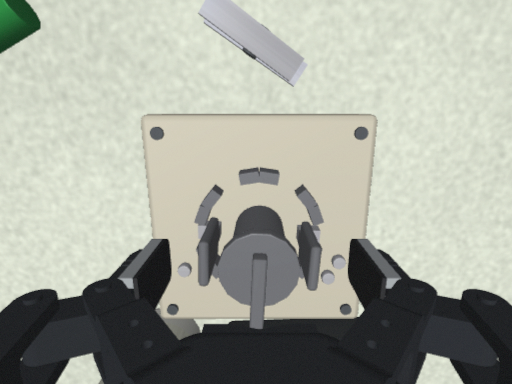

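step_arm --plan '[[[0,0,0],[0,0,0]],[[0,0,0],[0,0,0]],[[0,0,0],[0,0,0]],[[0,0,0],[0,0,0]],[[0,0,0],[0,0,0]],[[0,0,0],[0,0,0]],[[0,0,0],[0,0,0]],[[0,0,0],[0,0,0]]]' --grip 1 --force 25

```text
clock: 11.15
ee_pos: [0.5968, 0.2323, 0.0717]
eef_rot: [0.001, 0.009, 1.0, 0.0]
wrist_force: [-1.1, -1.8, 8.7]
gripper_width: 0.427
```

```bash
python3 - <<'E'
from h import *
im=cam("wrist");p=im["pixels"][:,:,::-1]
cv2.imwrite("pics/w9.png",cv2.convertScaleAbs(p,alpha=1.4))
o=r.get_obs();rel([.5963,.232,.071],178.9);print(o["wrist_force"],o["wrist_torque"],o["gripper_width"]*85)
E
```

```text
pos [0.5968 0.2323 0.0717] yaw 179.0 tool z [ 1.8e-03  2.0e-04 -1.0e+00] shift [ 0.5 -0.3  0.7] turn [0.02 0.1  0.1 ]
[-1.07766556 -1.39541733  9.20317256] [-0.4177959   0.33196416 -0.03396721] 36.10955694547119
```

View pics/w9.png

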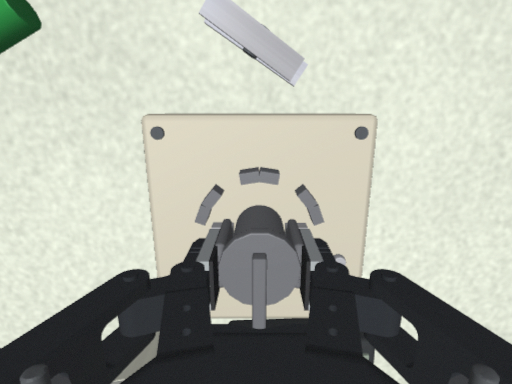

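step_arm --plan '[[[0,0,0],[0,0,-3]],[[0,0,0],[0,0,-7]],[[0,0,0],[0,0,-12]],[[0,0,0],[0,0,-17]],[[0,0,0],[0,0,-22]],[[0,0,0],[0,0,-27]],[[0,0,0],[0,0,-32]],[[0,0,0],[0,0,-37]],[[0,0,0],[0,0,-42]],[[0,0,0],[0,0,-47]],[[0,0,0],[0,0,-52]],[[0,0,0],[0,0,-56]],[[0,0,0],[0,0,-59]],[[0,0,0],[0,0,-60]],[[0,0,0],[0,0,-60]],[[0,0,0],[0,0,-60]]]'

```text
clock: 12.8
ee_pos: [0.5964, 0.2329, 0.0716]
eef_rot: [0.001, -0.493, 0.87, 0.0]
wrist_force: [-2.9, 0.1, 9.6]
gripper_width: 0.431
```

```bash
python3 - <<'E'
from h import *
im=cam("wrist");p=im["pixels"][:,:,::-1]
cv2.imwrite("pics/w10.png",cv2.convertScaleAbs(p,alpha=1.4))
o=r.get_obs();rel([.5963,.232,.071],238.9);print(o["wrist_force"],o["wrist_torque"],o["gripper_width"]*85)
E
```

```text
pos [0.5964 0.2329 0.0717] yaw -120.97 tool z [ 0.0011  0.0013 -1.    ] shift [ 0.8 -0.4  0.7] turn [-0.01  0.1   0.13]
[-3.90675045  0.73788243  9.50501126] [ 0.12132261  0.68592456 -0.00735119] 36.658627013126036
```

View pics/w10.png

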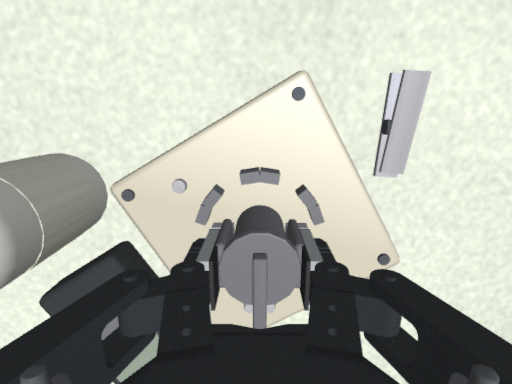

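step_arm --plan '[[[0,0,0],[0,0,0]],[[0,0,0],[0,0,0]],[[0,0,0],[0,0,0]],[[0,0,0],[0,0,0]],[[0,0,0],[0,0,0]],[[0,0,0],[0,0,0]]]' --grip 0

```text
clock: 13.45
ee_pos: [0.5962, 0.2323, 0.0704]
eef_rot: [0.0, -0.492, 0.87, 0.0]
wrist_force: [-0.0, 0.1, 0.3]
gripper_width: 1.005
```

step_arm --plan '[[[0,0,-10],[0,0,0]],[[0,0,-30],[0,0,0]],[[0,0,-60],[0,0,0]],[[0,0,-100],[0,0,0]],[[0,0,-140],[0,0,0]],[[0,0,-180],[0,0,0]],[[10,0,-200],[0,0,0]],[[30,0,-200],[0,0,0]],[[30,0,-200],[0,0,0]],[[30,0,-200],[0,0,0]]]'

```text
clock: 14.45
ee_pos: [0.5807, 0.2065, 0.2711]
eef_rot: [0.0, -0.492, 0.87, 0.0]
wrist_force: [0.5, 0.4, -0.7]
gripper_width: 1.0
```

```bash
python3 - <<'E'
from h import *
im=cam("wrist");p=im["pixels"][:,:,::-1]
cv2.imwrite("pics/w11.png",cv2.convertScaleAbs(p,alpha=1.4))
im2=cam("scene");p=im2["pixels"][:,:,::-1]
cv2.imwrite("pics/s11.png",cv2.convertScaleAbs(p[90:340,140:400],alpha=1.4)); cv2.imwrite("pics/s11.png",cv2.resize(cv2.imread("pics/s11.png"),None,fx=2.3,fy=2.3,interpolation=cv2.INTER_CUBIC))
np.save("w11.npy",{k:im[k] for k in("mtx","rvec","tvec","R","t")},allow_pickle=True)
print(proj(im,[.596,.232,.05]))
E
```

```text
[[259.61249212 191.02267434]]
```

View pics/w11.png

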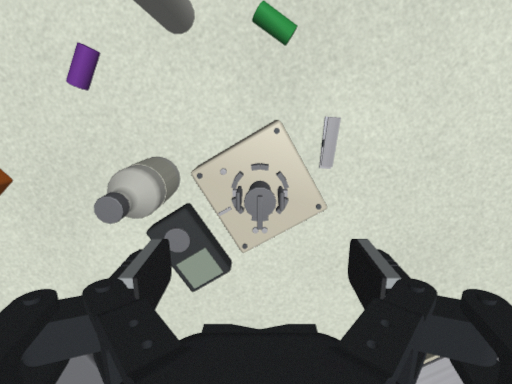

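View pics/s11.png

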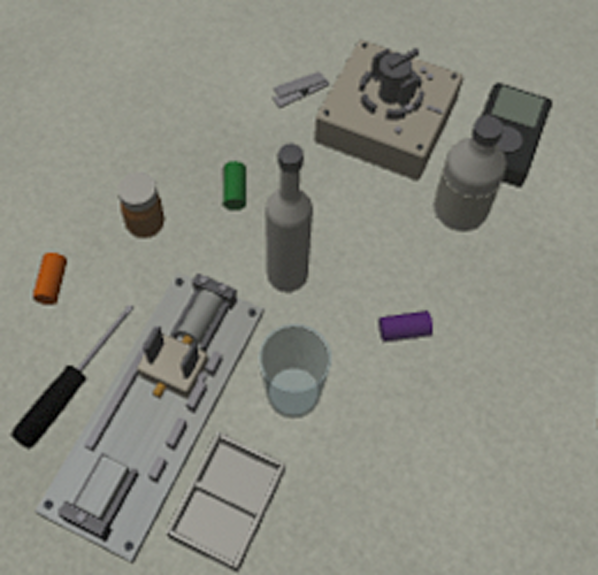

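```bash
python3 - <<'E'
from h import *
cv2.imwrite("pics/w12.png",cv2.resize(cv2.imread("pics/w11.png")[145:255,205:315],None,fx=5,fy=5,interpolation=cv2.INTER_CUBIC))
E
```

```text
(no output)
```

View pics/w12.png

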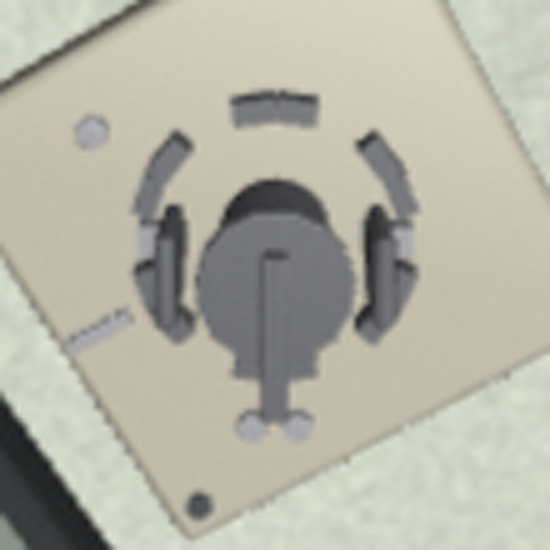

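```bash
python3 - <<'E'
from station import r
print(r.hand_in())
E
```

```text
the job is handed in; nothing more can be done
None
```

The job is done and handed in at about 14.6 s of the 51 s allowed. The hand-in gave no verdict.

- **Carriage:** The round cell lies in the two-stud (+y) bay. I squeezed the lock tab, slid the carriage about 42 mm to the cell and let go. The contact spring then pushed it back within the notch's play to about +37 mm. The wrist picture shows the tab sprung out and the tooth in its notch. The pin touches the cell and, by the given dimensions, is pressed in about 2.5 mm.
- **Dial:** I pinched both release tabs, turned the dial 60° anticlockwise and let go. The last picture shows the pointer between the two studs, with both tabs out and their teeth in the notches.
- **Rest of the scene:** The cell and dummy are in their bays, and the other objects look undisturbed in the last scene picture. While gripping, the wrist force stayed around 10 N. The arm ended clear above the selector with the gripper open.

Two measurements disagreed:

- **Grip point:** The carriage grip point came out about 4 mm towards −x of the block's centre, in both the top and wrist cameras. I gripped there.
- **Selector centre:** My first estimate, from the box outline, was about 4 mm off in y. The bolt heads in two cameras then agreed to within 1 mm, so I used those.

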